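Fit the drive flange on the banding wheel's four studs

TASK

Pick up the blue-rimmed drive flange by its square boss, lower it over the spindle of the green banding-wheel base, and turn it under light pressure until its four holes find the four studs; then slide it fully home, flush on the hub, and let go. Go gently, never forcing it down on the studs or dropping it, and leave the tin and the two pots where they are.

Things in the scene. Friction and masses are not known exactly. Their poses are not given: they have to be found in the camera images.
- flange_grip (a point): Grip point of the loose drive flange (0.35 kg): on its axis, 38 mm above its underside, in the middle of the blue square boss to hold it by. Boss 44 x 44 mm, sides along this point's x and y, reaching from 12 to 56 mm above the underside; two opposite flats make the grasp. z is up.
- flange: The drive flange, lying flat; origin at the centre of its underside, axes as flange_grip. Plate 12 mm thick, aluminium square 84 x 84 in a blue rim of outer diameter 124. Bore of diameter 17.5 right through plate and boss. Four through holes of diameter 11 in the plate at (+-29, +-29) mm along its x and y. It fits in any of four quarter turns.
- spindle_foot (a point): Foot of the spindle: centre of the hub's flat face, 36 mm above the bench, axes as body base. Home, the flange's underside lies on this face and its grip point is 38 mm above this point. Spindle: diameter 15, 40 mm tall, tapered over its top 6 mm. With the bore on the spindle but the holes not matching, the flange stops on the stud tips 22 mm above home.
- spindle_tip (a point): Top of the spindle, 40 mm above spindle_foot. Round the spindle stand four brass studs, diameter 8, 22 mm tall, tapered over the top 2 mm. The hub stands at an angle that is NOT measured: the studs are at (+-29, +-29) mm in axes turned by 0.15 to 1.35 rad, counter-clockwise from above, from the base's x and y. See it or feel for it.
- base: The fixed base with hub, spindle and studs; origin at the centre of its underside on the bench, z up. Green block 110 x 110 x 22 mm, sides along x and y, dark steel hub of diameter 94 on it. The hub turns only with great effort (4 Nm): treat it as fixed. Keep any push or side load under about 25 N; contact forces adding up to over 60 N between flange and base damage it.
- paint_tin_mid (a point): paint tin with a dark printed wrapper, diameter 78, 77 high; bystander; the point is its centre, half-way up
- white_pot_mid (a point): small white lidded pot, diameter 44, 38 high; bystander; the point is its centre, half-way up
- gray_pot_mid (a point): small grey pot with a clear lid, diameter 54, 42 high; bystander; the point is its centre, half-way up

How it is judged:
By the outcome, as a careful person would: the job done as asked, in the order asked, and still so for the second after the job is handed in, with the robot touching nothing.
It also fails if it takes over 72 s, if anything falls off the work surface, if the arm or the gripper's body presses on something with over 40 N, if the wrist force passes 120 N, or if a joint passes its speed limit or range.

ROBOT

A 6-joint arm with a two-finger parallel gripper is mounted at the origin on a cart in front of the work surface, level with it; the furniture and walls round the work are solid. World frame = base frame: x ahead of the robot, y to its left, z up, the work surface at z = 0. Lengths are in m, angles in rad, forces in N, time in s.
With the tool pointing down it reaches from about 0.275 to 0.825 m from the base axis. Payload 4.9 kg.
Tool frame: the origin (TCP) lies midway between the tips of the shut fingers; the grasp point (between the pads) lies 19 mm behind it (bot.grip_depth is the distance from the TCP to the grasp point, in m); z points along the fingers, y is the line along which they close (so a half turn about z gives the same grasp; the last joint's range is limited). The gripper opens to 85 mm and grips with 20 to 120 N. Pads are 22 mm wide; open, the fingers measure 114 mm over their backs; the gripper's body (76 mm by 85 mm) begins 54 mm behind the grasp point. The pads swing forward as they close: fully open they stand 13 mm farther back than shut.
Start: joints at [-1.283, 0.326, -0.193, 1.052, 0, 1.437], TCP at [0.225, -0.502, 0.231] pointing down, gripper open.
Joint ranges: [-2.65, 2.65], [-0.97, 1.79], [-1.3, 1.35], [-1.93, 2.1], [-1.47, 1.37], [-3.14, 3.14]. Speed limits (rad/s): [2.57, 2.57, 3.14, 3.14, 3.14, 3.14].

INTERFACE

Orientations are given as a unit quaternion [w, x, y, z].
In Python, from cell import bot gives the robot as it stands. Calls block until the motion is done:
- bot.move_pose(position, orientation): joint-space move of the TCP to a pose.
- bot.move_linear(position, speed=0.15, rotation=None, until_force=None): straight line of the TCP; rotation=None keeps the orientation; speed is the mean speed in m/s. With until_force (N) it stops when the force on the tool has changed by that much, and returns True; else False.
- bot.goto_joints(angles): joint-space move.
- bot.set_gripper(opening, grasp_force=None): opening from 0.0 (shut) to 1.0 (fully open); grasp_force is the grip in N (None keeps the last); returns when the fingers have stopped.
- bot.wait(seconds).
- bot.solve_ik(position, orientation): joint angles nearest the present ones, or None.
- bot.camera(name): name is "scene" or "side" or "wrist"; returns the picture (480x640x3 uint8, red, green, blue); there is no depth.
- bot.calibration(name): a dict with "mtx" (3x3 intrinsics, pixels), "extrinsics" (4x4, takes a point from world to camera coordinates); the wrist camera has in their place "hand_eye" (4x4, takes a point from camera to tool coordinates, whose origin is the TCP and whose axes are the flange's). Camera axes: x right, y down, z forward; pixel columns grow to the right and rows downward; lengths in m; the calibration is good to about 2 mm. The wrist camera is an equidistant fisheye: a pixel r from the principal point sees the ray r / f radians off the axis. A picture is of the moment at which its call begins: read the wrist's pose just before it. calibration takes no time and is no camera call.
A pose or a line that the arm cannot do raises bot.PlanningError and nothing moves.
- bot.close_job(): hands the job in; it is judged then, once.
Trained networks look in the newest picture that a camera, given by its name, has taken for a name from the list of things; names that differ only in an ending like _2 or _b are one class to them, and where a whole thing is asked for, a point or a joint stands for the part that bears it (a point fixed in the world has none). Each returns a list of dicts, best first, with "confidence" (0 to 1); they miss things now and then, are a little off and sometimes report something else, mostly with a low value. They report only what shows in the picture. A call takes as long as a camera call.
- bot.search_frame(camera, thing): "bbox" ([left, top, width, height] in pixels, round what is visible of it).
Readings, each from a call of its own:
- bot.read_clock(): time.
- bot.read_joint_positions(): joint angles.
- bot.read_joint_vel(): joint speeds.
- bot.read_joint_efforts(): joint torques, N m.
- bot.read_position(): TCP position.
- bot.read_tool_rot(): TCP orientation.
- bot.read_ft_force(): force on the tool from outside, world axes, zero at the start.
- bot.read_moment(): the same for the moment, N m.
- bot.read_gripper_width(): opening from 0.0 (shut) to 1.0 (fully open).
- bot.read_finger_force(): force on a finger pad.
Only numpy, scipy, OpenCV 4.12 (cv2) and the standard library are available. Lean on these libraries where they do the work, as an engineer would, in place of code of your own. Each camera call takes 0.05 s, during which the arm holds its last target. There are 200 camera calls.

## Working session

There is one attempt and no reset: what is moved stays moved. The work goes in short steps, each a Python script; the robot and the scene stay as the last script left them, time stands still between calls to the robot, and variables do not carry over. Pictures are saved under pics/ and viewed, at most 10 in all, crops included, and the job is handed in when it is done.

```bash
mkdir -p pics; ls; python3 - <<'E'
from cell import bot
import cv2,numpy as np
np.set_printoptions(precision=4,suppress=True)
for c in ("scene","side"):
    im=bot.camera(c); cv2.imwrite(f"pics/{c}0.png",im[...,::-1])
    k=bot.calibration(c); print(c,k)
    for t in ("flange","flange_grip","base","spindle_tip","paint_tin_mid","white_pot_mid","gray_pot_mid"):
        print(t,[(d['bbox'],round(d['confidence'],2)) for d in bot.search_frame(c,t)[:2]])
print(bot.calibration("wrist"),bot.read_tool_rot(),bot.read_clock())
E
```

```text
pics
scene {'mtx': array([[570.1271,   0.    , 320.1838],
       [  0.    , 570.1271, 247.3296],
       [  0.    ,   0.    ,   1.    ]]), 'extrinsics': array([[ 0.5386, -0.8423,  0.023 , -0.4619],
       [-0.4456, -0.3079, -0.8406,  0.2542],
       [ 0.7151,  0.4425, -0.5411,  0.7863],
       [ 0.    ,  0.    ,  0.    ,  1.    ]])}
flange [([202.3, 203.4, 55.0, 46.8], 0.89)]
flange_grip [([198.3, 204.7, 60.9, 42.5], 0.75)]
base [([253.2, 260.2, 78.7, 62.2], 0.65)]
spindle_tip [([252.1, 260.6, 79.0, 59.0], 0.81)]
paint_tin_mid [([442.3, 281.8, 49.9, 55.6], 0.64), ([253.7, 259.9, 79.9, 60.9], 0.51)]
white_pot_mid [([306.6, 234.0, 25.3, 28.0], 0.68)]
gray_pot_mid [([386.2, 305.0, 22.5, 12.4], 0.7)]
side {'mtx': array([[460.4173,   0.    , 318.7261],
       [  0.    , 460.4173, 238.9698],
       [  0.    ,   0.    ,   1.    ]]), 'extrinsics': array([[-0.9933, -0.1143, -0.0151,  0.533 ],
       [-0.0372,  0.4415, -0.8965,  0.1929],
       [ 0.1091, -0.89  , -0.4428,  0.6428],
       [ 0.    ,  0.    ,  0.    ,  1.    ]])}
flange [([226.0, 336.3, 90.6, 79.5], 0.72), ([324.7, 253.6, 66.5, 57.1], 0.41)]
flange_grip [([225.6, 335.8, 90.0, 83.0], 0.79)]
base [([321.5, 256.8, 69.2, 54.0], 0.63)]
spindle_tip [([320.7, 250.0, 69.7, 58.4], 0.74)]
paint_tin_mid [([304.6, 188.8, 33.2, 42.2], 0.91)]
white_pot_mid []
gray_pot_mid [([312.3, 224.8, 23.2, 27.0], 0.94)]
{'mtx': array([[371.6483,   0.    , 318.6914],
       [  0.    , 371.6483, 237.2793],
       [  0.    ,   0.    ,   1.    ]]), 'hand_eye': array([[-0.0002, -0.9496, -0.3134,  0.0799],
       [ 1.    ,  0.0001, -0.0007,  0.0007],
       [ 0.0006, -0.3134,  0.9496, -0.143 ],
       [ 0.    ,  0.    ,  0.    ,  1.    ]])} [0.     0.9778 0.2094 0.    ] 0.8
```

```bash
cat > h.py <<'E'
from cell import bot
import cv2,numpy as np
from scipy.spatial.transform import Rotation as R
np.set_printoptions(precision=4,suppress=True)
def quat(yaw):  # tool down, tool x at world angle yaw
    r=R.from_euler('z',yaw)*R.from_euler('x',np.pi); x,y,z,w=r.as_quat(); return [w,x,y,z]
def px2plane(c,uv,z):
    k=bot.calibration(c);E=k['extrinsics'];Rm=E[:3,:3];o=-Rm.T@E[:3,3]
    d=Rm.T@np.linalg.inv(k['mtx'])@np.array([*uv,1.]); return o+d*(z-o[2])/d[2]
def toolT():
    w,x,y,z=bot.read_tool_rot(); T=np.eye(4); T[:3,:3]=R.from_quat([x,y,z,w]).as_matrix(); T[:3,3]=bot.read_position(); return T
def wrist_plane(T,uv,z):
    k=bot.calibration('wrist');m=k['mtx'];X=T@k['hand_eye']
    uv=np.atleast_2d(np.asarray(uv,float)); p=(uv-m[:2,2])/m[0,0]; r=np.linalg.norm(p,axis=1,keepdims=True)
    d=np.hstack([p/np.maximum(r,1e-9)*np.sin(r),np.cos(r)])@X[:3,:3].T; o=X[:3,3]
    return o+d*((z-o[2])/d[:,2])[:,None]
def rectify(im,T,c,z,half=0.08,ppm=2500):  # top view of plane z about c: image up = +y world, right = +x
    k=bot.calibration('wrist');m=k['mtx'];X=np.linalg.inv(T@k['hand_eye']); n=int(2*half*ppm)
    u,v=np.meshgrid(np.arange(n),np.arange(n)); P=np.stack([c[0]-half+u/ppm,c[1]+half-v/ppm,np.full(u.shape,z)],-1)
    q=P@X[:3,:3].T+X[:3,3]; rr=np.linalg.norm(q[...,:2],axis=-1); th=np.arctan2(rr,q[...,2])
    f=(th/rr)[...,None]*q[...,:2]*m[0,0]+m[:2,2]; return cv2.remap(im,f.astype(np.float32),None,cv2.INTER_LINEAR)
E
python3 - <<'E'
from h import *
def ctr(b): return (b[0]+b[2]/2,b[1]+b[3]/2)
for n,s,d,z in (("flange",[202.3,203.4,55,46.8],[226,336.3,90.6,79.5],.025),("base",[253.2,260.2,78.7,62.2],[321.5,256.8,69.2,54],.03),("tin",[442.3,281.8,49.9,55.6],[304.6,188.8,33.2,42.2],.038),("white",[306.6,234,25.3,28],None,.019),("gray",[386.2,305,22.5,12.4],[312.3,224.8,23.2,27],.021)):
    print(n,px2plane("scene",ctr(s),z),px2plane("side",ctr(d),z) if d else "")
a=cv2.imread("pics/scene0.png");b=cv2.imread("pics/side0.png")
cv2.imwrite("pics/both.png",np.vstack([a[170:370,150:550],b[150:450,150:550]]).repeat(1,0))
E
```

```text
flange [0.584  0.0543 0.025 ] [0.5912 0.0833 0.025 ]
base [ 0.4681 -0.1895  0.03  ] [ 0.4869 -0.1541  0.03  ]
tin [ 0.5856 -0.4717  0.038 ] [ 0.584  -0.4688  0.038 ]
white [ 0.6302 -0.1426  0.019 ] 
gray [ 0.534  -0.3664  0.021 ] [ 0.5652 -0.3499  0.021 ]
```

View pics/both.png

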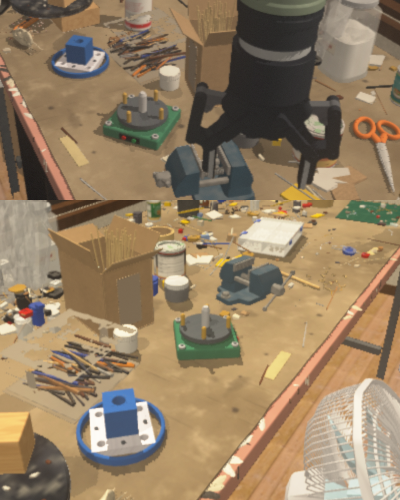

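```bash
python3 - <<'E'
from h import *
for p in ((275,272),(303,265),(222,258)): print('box',px2plane("side",p,0))
print('vise',px2plane("scene",(360,330),0),px2plane("scene",(450,330),0))
ims=[]
for n,p,zs in (("base",(.472,-.175),.08),("flange",(.587,.068),.03)):
    for yaw in (0.2,-.2,.6): 
        j=bot.solve_ik([*p,.24],quat(yaw)); print(yaw,j)
        if j is not None: break
    bot.move_pose([*p,.24],quat(yaw)); T=toolT(); im=bot.camera("wrist")
    np.save(f"T_{n}.npy",T); cv2.imwrite(f"pics/w_{n}.png",im[...,::-1]); ims.append(im[...,::-1])
    for t in (("spindle_tip","base") if n=="base" else ("flange","flange_grip")):
        print(t,[(d['bbox'],round(d['confidence'],2)) for d in bot.search_frame("wrist",t)[:2]])
cv2.imwrite("pics/w2.png",cv2.resize(np.hstack(ims),(800,300)))
print(bot.read_clock())
E
```

```text
box [ 0.6514 -0.2324  0.    ]
box [ 0.5996 -0.2654  0.    ]
box [ 0.7754 -0.2801  0.    ]
vise [ 0.4758 -0.3256  0.    ] [ 0.5635 -0.4551  0.    ]
0.2 [-0.5018  0.2341 -0.2962  1.0405  0.      2.4398]
spindle_tip [([260.9, 124.3, 119.7, 113.9], 0.67)]
base [([264.4, 125.2, 112.9, 110.4], 0.59)]
0.2 [-0.0095  0.3972 -0.0652  1.1083  0.      2.932 ]
flange [([259.3, 128.0, 120.9, 117.4], 0.93)]
flange_grip [([261.6, 128.2, 119.0, 117.3], 0.66)]
3.6667
```

View pics/w2.png

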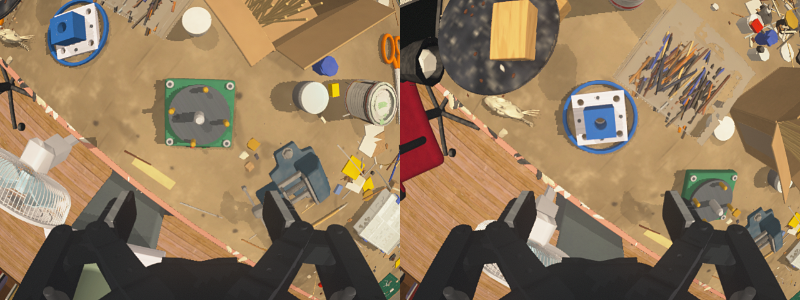

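```bash
python3 - <<'E'
from h import *
o=[]
for n,b,z in (("flange",[259.3,128,120.9,117.4],.012),("base",[264.4,125.2,112.9,110.4],.058)):
    T=np.load(f"T_{n}.npy"); im=cv2.imread(f"pics/w_{n}.png"); c=wrist_plane(T,(b[0]+b[2]/2,b[1]+b[3]/2),.02 )[0]
    print(n,c); np.save(f"c_{n}.npy",c); r=rectify(im,T,c,z); o.append(r)
    cv2.imwrite(f"pics/r_{n}.png",r)
    hsv=cv2.cvtColor(r,cv2.COLOR_BGR2HSV)
    if n=="flange":
        blue=cv2.inRange(hsv,(100,100,40),(125,255,255))
        pts=cv2.findNonZero(blue); (cx,cy),rad=cv2.minEnclosingCircle(pts); print("rim",c[0]-.08+cx/2500,c[1]+.08-cy/2500,rad/2500)
        r2=rectify(im,T,c,.056); b2=cv2.inRange(cv2.cvtColor(r2,cv2.COLOR_BGR2HSV),(100,100,140),(125,255,255)); cv2.imwrite("pics/b2.png",b2)
        white=cv2.inRange(hsv,(0,0,150),(179,70,255)); n_,l,s,ce=cv2.connectedComponentsWithStats(white); i=1+s[1:,4].argmax()
        q=cv2.minAreaRect(cv2.findNonZero((l==i).astype(np.uint8))); print("square",c[0]-.08+q[0][0]/2500,c[1]+.08-q[0][1]/2500,np.array(q[1])/2500,q[2])
    else:
        br=cv2.inRange(hsv,(12,120,110),(30,255,255)); n_,l,s,ce=cv2.connectedComponentsWithStats(br)
        for i in range(1,n_):
            if s[i,4]>60: print("stud?",c[0]-.08+ce[i][0]/2500,c[1]+.08-ce[i][1]/2500,s[i])
cv2.imwrite("pics/r2.png",np.hstack(o))
E
```

```text
flange [0.5997 0.0678 0.02  ]
rim 0.6107432377182709 0.0557034740206576 0.07965668334960938
square 0.5959688602768646 0.0669600169894076 [0.0857 0.0865] 72.6459732055664
base [ 0.4914 -0.1746  0.02  ]
stud? 0.49246743770016793 -0.13215775005793656 [190  82  27  24 450]
stud? 0.4516993803524977 -0.17107129844503333 [ 83 181  35  21 558]
stud? 0.5312157162877935 -0.1729936554677195 [290 186  21  21 343]
stud? 0.49057782252401616 -0.21171460642650022 [185 280  27  26 492]
stud? 0.46746811484381284 -0.25229782174252435 [121 386  45  14 403]
```

View pics/r2.png

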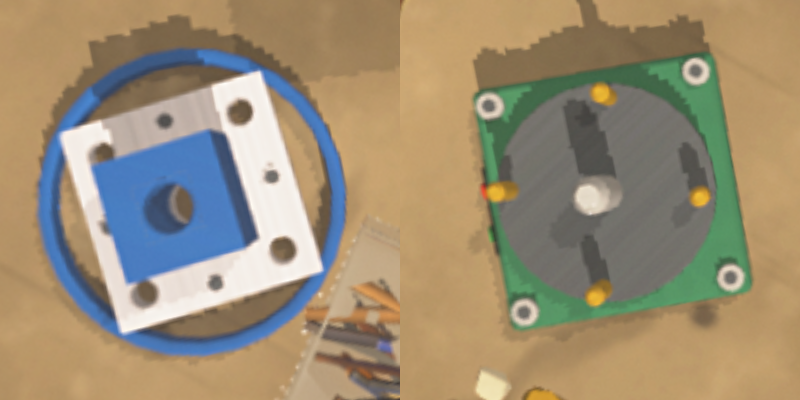

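```bash
cat >> h.py <<'E'
def flange_fit(im,T,c,dz=0.,half=.08):
    out={}
    r=rectify(im,T,c,.012+dz,half); hsv=cv2.cvtColor(r,cv2.COLOR_RGB2HSV); out['img']=r
    def w(q): return np.array([c[0]-half+q[0]/2500,c[1]+half-q[1]/2500])
    white=cv2.inRange(hsv,(0,0,90),(179,75,255)); white=cv2.morphologyEx(white,cv2.MORPH_OPEN,np.ones((5,5)))
    n,l,s,ce=cv2.connectedComponentsWithStats(white); i=1+s[1:,4].argmax()
    q=cv2.minAreaRect(cv2.findNonZero((l==i).astype(np.uint8))); out['sq']=(w(q[0]),np.array(q[1])/2.5,-q[2])
    r=rectify(im,T,c,.056+dz,half); hsv=cv2.cvtColor(r,cv2.COLOR_RGB2HSV); b=cv2.inRange(hsv,(100,100,40),(125,255,255))
    m=np.zeros_like(b); cv2.circle(m,(b.shape[1]//2,b.shape[0]//2),int(.042*2500),255,-1); b&=m
    n,l,s,ce=cv2.connectedComponentsWithStats(b); i=1+s[1:,4].argmax()
    q=cv2.minAreaRect(cv2.findNonZero((l==i).astype(np.uint8))); out['boss']=(w(q[0]),np.array(q[1])/2.5,-q[2]); out['img2']=r
    return out
E
python3 - <<'E'
from h import *
c=np.array([.596,.067]); y=.304
bot.move_pose([*(c-.08*np.array([np.cos(y),np.sin(y)])),.15],quat(y)); T=toolT(); im=bot.camera("wrist")
f=flange_fit(im,T,c); print(f['sq'],f['boss'],bot.read_clock(),bot.read_joint_positions())
cv2.imwrite("pics/f3.png",np.hstack([f['img'],f['img2']])[...,::-1])
E
```

```text
(array([0.5968, 0.0671]), array([86.4046, 87.3883]), -72.47443389892578) (array([0.5967, 0.0672]), array([43.6563, 44.012 ]), -72.75853729248047) 4.25 [-0.06    0.3445 -0.3864  0.837   0.      2.7789]
```

View pics/f3.png

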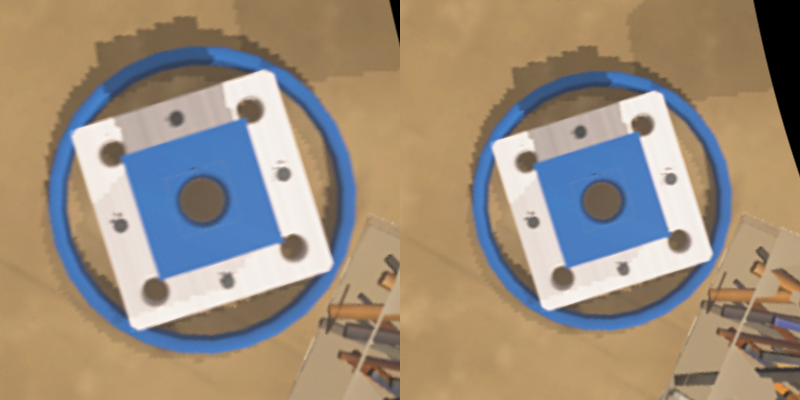

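The flange is confirmed at (0.5967, 0.0671), yaw 0.303, with the boss measuring 44 mm and the square centred on it. I'll grasp it now.

```bash
python3 - <<'E'
from h import *
c=np.array([.5967,.0671]); y=.303
bot.move_pose([*c,.12],quat(y)); bot.move_linear([*c,.04],speed=.12)
print(bot.move_linear([*c,.017],speed=.05,until_force=8), bot.read_position())
f0=bot.read_ft_force()
bot.set_gripper(.3,grasp_force=60); print(bot.read_gripper_width(),bot.read_finger_force(),bot.read_position(),f0,bot.read_ft_force())
bot.move_linear([*c,.137],speed=.1); bot.wait(.2)
print(bot.read_ft_force(),bot.read_moment(),bot.read_gripper_width())
T=toolT(); im=bot.camera("wrist"); np.save("T_held.npy",T); cv2.imwrite("pics/held.png",im[...,::-1]); print(T[:3,3],bot.read_clock())
f=flange_fit(im,T,c,.12); print(f['sq'],f['boss']); 
# pre-place view of base
b=np.array([.491,-.172]); y=.761; u=np.array([np.cos(y),np.sin(y)])
bot.move_pose([*(b-.17*u),.2],quat(y)); T=toolT(); im2=bot.camera("wrist"); np.save("T_pre.npy",T); cv2.imwrite("pics/pre.png",im2[...,::-1]); print(T[:3,3],bot.read_clock())
cv2.imwrite("pics/hp.png",np.hstack([cv2.resize(np.vstack([im,im2]),(400,600)),cv2.resize(rectify(im2,T,b,.058),(400,400))[:].repeat(1,0) if 0 else np.vstack([rectify(im2,T,b,.058),np.zeros((200,400,3),np.uint8)])])[...,::-1])
E
```

```text
False [0.5965 0.0671 0.0167]
0.5056954401749243 62.760923355817795 [0.5966 0.068  0.0175] [ 0.8428 -0.1514 -0.0735] [-1.8325  3.6446  4.4803]
[ 0.252   0.3265 -3.4957] [ 0.0143 -0.0124 -0.0252] 0.5073485556259411
[0.5963 0.0671 0.1364] 8.1667
(array([0.6058, 0.0694]), array([84.6134, 69.6501]), -72.70459747314453) (array([0.6044, 0.0688]), array([45.4114, 60.4288]), -72.31560516357422)
[ 0.3684 -0.2889  0.2   ] 9.7917
```

View pics/hp.png

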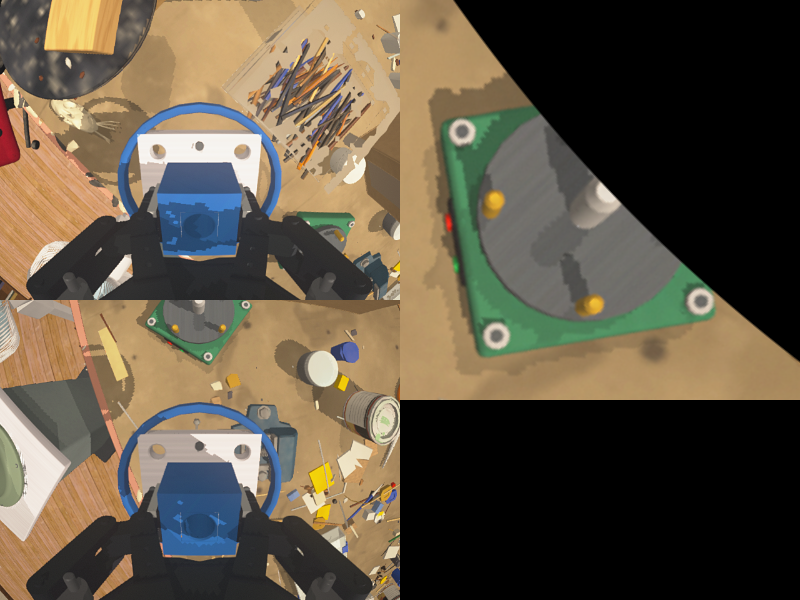

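```bash
python3 - <<'E'
from h import *
T=np.load("T_held.npy"); im=cv2.imread("pics/held.png")
c=T[:2,3]; z=.1364-.0167+.012; ht=.08
# rectified in tool-aligned axes: far holes
r=rectify(im,T,c,z); g=cv2.cvtColor(r,cv2.COLOR_BGR2GRAY)
u=np.array([np.cos(.303),np.sin(.303)]);v=np.array([-u[1],u[0]])
for s in (1,-1):
    e=c+.029*u+s*.029*v; px=int((e[0]-c[0]+.08)*2500);py=int((c[1]+.08-e[1])*2500)
    w=g[py-26:py+26,px-26:px+26]; t,m=cv2.threshold(w,0,255,cv2.THRESH_BINARY_INV+cv2.THRESH_OTSU)
    n,l,st,ce=cv2.connectedComponentsWithStats(m)
    for i in range(1,n):
        if st[i,4]>60:
            p=np.array([(px-26+ce[i][0])/2500-.08,.08-(py-26+ce[i][1])/2500]); print(s,'x,y tool mm',p@u*1e3,p@v*1e3,st[i])
b=np.array([.491,-.172]); y=.761; q=np.array([np.cos(y),np.sin(y)])
bot.move_pose([*(b-.125*q),.25],quat(y)); T2=toolT(); im2=bot.camera("wrist")[...,::-1]; np.save("T_pre2.npy",T2); cv2.imwrite("pics/pre2.png",im2); print(T2[:3,3],bot.read_clock())
cv2.imwrite("pics/v6.png",np.hstack([np.vstack([rectify(im2,T2,b,.058),np.zeros((0,400,3),np.uint8)]),rectify(im2,T2,b,.076)]))
E
```

```text
1 x,y tool mm 18.815794892387988 27.39600194422575 [  0  17  14  35 239]
1 x,y tool mm 28.61207599733452 27.289127267563305 [ 13  18  27  25 506]
-1 x,y tool mm 28.647720341889173 -29.649353604033436 [ 13  14  28  29 616]
[ 0.4019 -0.2577  0.2507] 10.2167
```

View pics/v6.png

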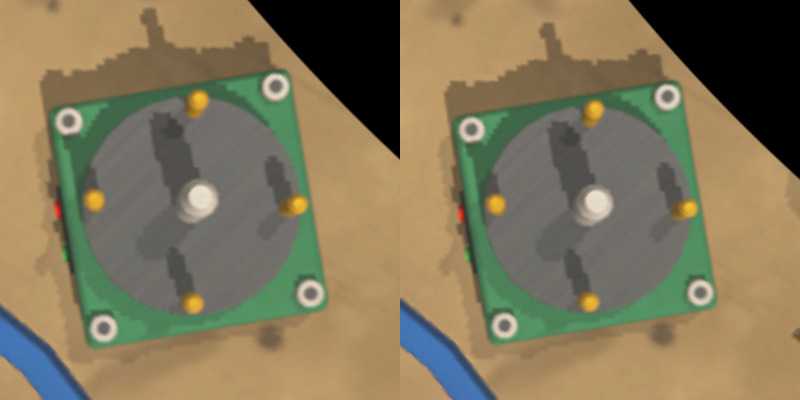

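```bash
python3 - <<'E'
from h import *
y=.754-.12; p=np.array([.4894,-.1717])
bot.move_pose([*p,.15],quat(y)); bot.move_linear([*p,.100],speed=.08); bot.wait(.2)
f0=bot.read_ft_force(); print(bot.read_position(),f0); np.save("f0.npy",f0)
hit=bot.move_linear([*p,.070],speed=.02,until_force=4)
print(hit,bot.read_position(),bot.read_ft_force()-f0,bot.read_moment(),bot.read_clock())
E
```

```text
[ 0.4898 -0.1719  0.1006] [ 0.0854  0.6859 -3.5035]
True [ 0.4894 -0.1717  0.0752] [-0.4105 -0.5358  8.1315] [-0.0083  0.0598  0.0111] 13.0
```

```bash
cat > turn.py <<'E'
from h import *
f0=np.load("f0.npy"); p=np.array([.4894,-.1717]); y=.754-.12; zc=bot.read_position()[2]
while y<.95:
    y+=.02
    bot.move_linear([*p,zc],speed=.03,rotation=quat(y))
    f=bot.read_ft_force()-f0
    if np.linalg.norm(f)>15: print("high",y,f); break
    z0=bot.read_position()[2]
    hit=bot.move_linear([*p,z0-.004],speed=.02,until_force=4) if f[2]<6 else True
    z1=bot.read_position()[2]; f=bot.read_ft_force()-f0; print(round(y,3),hit,round(z1,4),f,round(bot.read_moment()[2],3))
    if z1<.0725: break
    zc=z1
print(bot.read_clock())
E
python3 turn.py
```

```text
0.654 True 0.0748 [-2.0502  0.1193 12.1513] 0.092
0.674 True 0.0743 [-1.23   -0.2138 11.6129] 0.27
0.694 True 0.0733 [-0.9876 -0.5253  9.3326] 0.544
0.714 True 0.0693 [ 1.45   -0.875   1.8726] 0.415
14.8833
```

```bash
python3 - <<'E'
from h import *
f0=np.load("f0.npy"); p=np.array([.4894,-.1717])
z=bot.read_position()[2]
for y in (.734,.75):
    bot.move_linear([*p,z],speed=.03,rotation=quat(y)); print(y,bot.read_ft_force()-f0,bot.read_moment())
hit=bot.move_linear([*p,.048],speed=.02,until_force=6); bot.wait(.1)
print(hit,bot.read_position(),bot.read_ft_force()-f0,bot.read_moment(),bot.read_clock())
E
```

```text
0.734 [1.7096 0.236  0.0291] [ 0.0792 -0.6652  0.1136]
0.75 [ 1.3535 -1.0166  0.6367] [ 0.0294 -0.3318 -0.0088]
True [ 0.4891 -0.1717  0.0535] [-0.854  -1.1965  8.6819] [ 0.1594  0.1847 -0.0012] 16.25
```

```bash
python3 - <<'E'
from h import *
p=bot.read_position(); bot.set_gripper(.9); bot.wait(.2); print(bot.read_gripper_width(),bot.read_position(),bot.read_ft_force())
bot.move_linear([p[0],p[1],.15],speed=.08)
y=.75; b=np.array([.4894,-.1717]); bot.move_pose([*(b-.08*np.array([np.cos(y),np.sin(y)])),.2],quat(y)); T=toolT(); im=bot.camera("wrist")
f=flange_fit(im,T,b,.036); print(f['sq'],f['boss'])
s=bot.camera("side"); cv2.imwrite("pics/end.png",np.hstack([f['img'],cv2.resize(s[200:350,280:430],(400,400))])[...,::-1]); print(bot.read_clock())
E
```

```text
0.9004048416529491 [ 0.4881 -0.171   0.0525] [0.8937 0.2639 0.6137]
(array([ 0.4887, -0.1737]), array([89.0337, 95.3885]), -47.055885314941406) (array([ 0.4886, -0.1723]), array([43.6249, 43.6287]), -46.94808578491211)
18.8083
```

View pics/end.png

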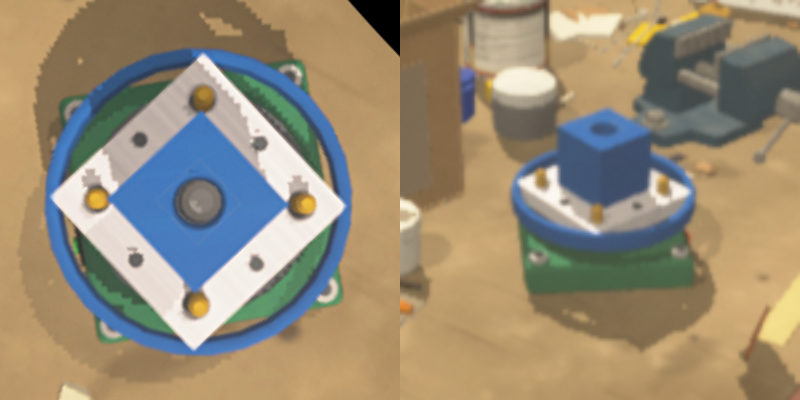

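```bash
python3 -c "
from cell import bot
print(bot.close_job())"
```

```text
the job is handed in; nothing more can be done
None
```

The drive flange is home on the hub with all four studs through its holes. It was turned in under about 12 N at most and released, and the job was handed in with about 19 s on the robot clock; no verdict came back, and the arm did not go near the tin or the pots.

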